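# Put the red paint pot away in the lift-up locker

### The job

Raise the clear lift-up door of the little paint locker until its stay locks and it stays up by itself, then stand the red-lidded pot upright on the round cork mat inside. Then press the yellow release button so that the door comes down, and push the door fully shut without slamming it, leaving the other pots, the brush tin and the spray can where they are.

Things in the scene. Friction and masses are not known exactly. Their poses are not given: they have to be found in the camera images.
- locker: Fixed wooden paint locker with red trim, 400 mm wide (y), 200 mm deep, 145 mm high. Origin on the bench right under the middle of the door's hinge line; -x is its front (to the robot), z up. Sides at y = +-188 to 200 mm; inner floor z = 12; front sill x = -122 to -112, top at z = 70; back inside x = +64; top board from x = -2 back. The sides rise with the shut door's slope, 70 to 145 mm.
- door (a joint): Door angle (rad): 0 shut (sloping 30 deg down to the front), growing as it rises. The stay locks near 2.06 (door upright); stop at 2.16: lift to 2.11 and let go, it rests near 2.06. Let go between 0.45 and 2.0 it sinks by itself at 0.4 to 0.9 rad/s and stops 0.15 to 0.4 ajar; lower down it stays where it is left, so push it shut. Starts at 0 to 0.2. Lifting takes 4 to 7 N at the handle.
- door_handle (a point): Middle of the door's handle: round steel bar 12 mm thick, 110 mm long along the locker's y, on two arms, 50 mm beyond the door's free edge and 30 mm out from the panel's underside plane, 202 mm from the hinge line. Shut: 70 mm above the bench, 65 mm in front of the sill; locked up: 345 mm. Pinched from above (a finger in front, one behind) it can turn in a 30 N grip as the door is raised.
- door_hinge (a point): Middle of the hinge line, 145 mm above the bench; the door turns about the locker's y axis through it. Door: clear panel in a red frame, 366 mm wide, 150 mm from hinge to free edge, 12 mm thick. Locked up, it stands upright over the hinge line, so that the floor in front of it is open from above; the mat's centre lies 70 mm in front of it: a gripper leaning back a little clears it better.
- release (a joint): Travel of the release button (m): 0 up, 0.014 fully down, pushed up by a spring (4 to 7 N). With the door locked up, pressing it more than about 0.011 frees the stay; keep it down half a second until the door has begun to sink, then let it come up.
- release_top (a point): Centre of the top of the yellow round release button, 36 mm in diameter, 136 mm above the bench when up, outside the locker's right side (locker x = -110, y = -253 mm; 70 mm clear of the door's side edge). Pressed straight down.
- pot_red: Loose round paint pot, white with a red lid and band, 60 mm in diameter, 58 mm high, about 0.16 kg, standing on the bench to the left of the locker. Origin at the centre of its underside, z up through the lid.
- mat: Fixed round cork mat, 80 mm in diameter, 4 mm thick, on the locker's inner floor, in one of three places side by side (middle, left or right, 100 mm apart); the green and yellow pots stand in the other two. Origin at the centre of its underside; its top is 16 mm above the bench.
- pot_green: Bystander: pot like the red one but green, inside the locker. Origin at the centre of its underside.
- pot_yellow: Bystander: pot like the red one but yellow, inside the locker. Origin at the centre of its underside.
- pot_blue: Bystander: pot like the red one but blue, on the bench about 12 cm from the red pot. Origin at the centre of its underside.
- brush_tin: Bystander: aluminium tin, 72 mm in diameter, 95 mm high, with brushes up to 220 mm high, on the right, beyond the release button. Origin at the centre of its underside.
- spray_can: Bystander: upright can, 64 mm in diameter, 180 mm high, on the right. Origin at the centre of its underside.

How it is judged (in metres and radians):
On the way, in this order (a step that is already met when the one before it is completed fails the run):
1. the door is up, held by its locked stay alone, with the button up (value of joint door above 2 rad and contact force between the fingers and door below 0.2 N and value of joint release below 0.003 m), for 0.3 s.
2. the red pot stands upright on the cork mat, let go, with the door still up (horizontal distance between pot_red and mat below 0.025 m and height (world z) of pot_red below 0.02 m and angle between pot_red's own z axis and vertical below 0.1 rad and contact force between the fingers and pot_red below 0.1 N and value of joint door above 2 rad), for 0.2 s.
3. the release button is pressed down and frees the stay (value of joint release above 0.009 m and value of joint door above 1.6 rad), for 0.05 s.
At the end, for the whole second after the job is handed in: The door is shut (within 0.04 rad) and the red pot stands upright and still on the cork mat inside, its centre within 25 mm of the mat's centre; the other pots, the brush tin and the can stand within 30 mm of where they were (value of joint door below 0.04 rad and horizontal distance between pot_red and mat below 0.025 m and height (world z) of pot_red below 0.02 m and angle between pot_red's own z axis and vertical below 0.1 rad and linear speed of pot_red below 0.02 m/s); the robot touches nothing.
It fails at once if the door is slammed (closing faster than 2 rad/s) (velocity of joint door below -2 rad/s).
It fails at once if another pot, the brush tin or the can is moved by more than 30 mm or knocked over (distance of any of pot_green, pot_yellow, pot_blue, brush_tin, spray_can from where it was at the start of the episode above 0.03 m or angle between any of pot_green, pot_yellow, pot_blue, brush_tin, spray_can's own z axis and vertical above 0.5 rad).
It also fails if it takes over 72 s, if anything falls off the work surface, if the arm or the gripper's body presses on something with over 40 N, if the wrist force passes 120 N, or if a joint passes its speed limit or range.

### The arm

A 7-joint arm with a two-finger parallel gripper is mounted at the origin on the work surface. World frame = base frame: x ahead of the robot, y to its left, z up, the work surface at z = 0. Lengths are in m, angles in degrees, forces in N, time in s.
With the tool pointing down it reaches from about 0.35 to 0.775 m from the base axis. Payload 3.1 kg.
Tool frame: the origin (TCP) lies on the centre line of the jaws, within the pads' length; the fingertips stand 17 mm ahead of it and the grasp point (between the pads) lies 2 mm behind it (robot.tip_reach is the distance from the TCP to the fingertips, in m); z points along the fingers, y is the line along which they close (so a half turn about z gives the same grasp; the last joint's range is limited). The gripper opens to 85 mm and grips with 20 to 120 N. Pads are 22 mm wide; open, the fingers measure 114 mm over their backs; the gripper's body (76 mm by 85 mm) begins 54 mm behind the grasp point. The pads swing forward as they close: fully open they stand 13 mm farther back than shut.
Start: joints at [72.668, 17.813, 0.802, 86.603, -0.252, 75.585, -1.558], TCP at [0.142, -0.531, 0.248] pointing down, gripper open.
Joint ranges: [-154.91, 154.91], [-16.99, 109.72], [-72.82, 74.43], [7.12, 147.25], [-82.49, 262.49], [11.32, 116.49], [-174.64, 174.64]. Speed limits (degrees/s): [159.86, 159.86, 180, 180, 180, 180, 180].

### API

Orientations are given as [roll, pitch, yaw] about the fixed x, y, z axes, in that order (R = Rz(yaw) Ry(pitch) Rx(roll)).
In Python, from station import robot, fingers, vision, workorder, recognise gives the robot as it stands. Calls block until the motion is done:
- robot.move_to(position, orientation): joint-space move of the TCP to a pose.
- robot.line_to(position, orientation=None, velocity=0.15, f_stop=None): straight line of the TCP; orientation=None keeps the orientation; velocity is the mean speed in m/s. With f_stop (N) it stops when the force on the tool has changed by that much, and returns True; else False.
- robot.move_j(angles): joint-space move.
- fingers.gripper_to(opening, force=None): opening from 0.0 (shut) to 1.0 (fully open); force is the grip in N (None keeps the last); returns when the fingers have stopped.
- robot.pause(seconds).
- robot.inverse_kinematics(position, orientation): joint angles nearest the present ones, or None.
- vision.grab_frame(name): name is "scene" or "top" or "wrist"; returns the picture (420x560x3 uint8, red, green, blue); there is no depth.
- vision.calibration(name): a dict with "mtx" (3x3 intrinsics, pixels), "extrinsics" (4x4, takes a point from world to camera coordinates); the wrist camera has in their place "T_tool_cam" (4x4, takes a point from camera to tool coordinates, whose origin is the TCP and whose axes are the flange's). Camera axes: x right, y up, looking along -z (the intrinsics and any distortion apply to the point x, -y, -z); pixel columns grow to the right and rows downward; lengths in m; the calibration is good to about 2 mm. A picture is of the moment at which its call begins: read the wrist's pose just before it. calibration takes no time and is no camera call.
A pose or a line that the arm cannot do raises robot.PlanningError and nothing moves.
- workorder.close_job(): hands the job in; it is judged then, once.
Trained networks look in the newest picture that a camera, given by its name, has taken for a name from the list of things; names that differ only in an ending like _2 or _b are one class to them, and where a whole thing is asked for, a point or a joint stands for the part that bears it (a point fixed in the world has none). Each returns a list of dicts, best first, with "p" (0 to 1); they miss things now and then, are a little off and sometimes report something else, mostly with a low value. They report only what shows in the picture. A call takes as long as a camera call.
- recognise(label, camera): "rect" ([centre column, centre row, width, height] in pixels, round what is visible of it).
Readings, each from a call of its own:
- robot.current_time_s(): time.
- robot.current_joint_positions(): joint angles.
- robot.current_dq(): joint speeds.
- robot.current_joint_torque(): joint torques, N m.
- robot.current_tool_pos(): TCP position.
- robot.current_eef_rot(): TCP orientation.
- robot.current_contact_force(): force on the tool from outside, world axes, zero at the start.
- robot.current_torque(): the same for the moment, N m.
- robot.current_finger_gap(): opening from 0.0 (shut) to 1.0 (fully open).
- robot.current_gripper_force(): force on a finger pad.
Only numpy, scipy, OpenCV 4.12 (cv2) and the standard library are available. Lean on these libraries where they do the work, as an engineer would, in place of code of your own. Each camera call takes 0.05 s, during which the arm holds its last target. There are 200 camera calls.

## Working session

There is one attempt and no reset: what is moved stays moved. The work goes in short steps, each a Python script; the robot and the scene stay as the last script left them, time stands still between calls to the robot, and variables do not carry over. Pictures are saved under pics/ and viewed, at most 10 in all, crops included, and the job is handed in when it is done.

```bash
ls; mkdir -p pics; python3 - <<'E'
from station import robot, fingers, vision, workorder, recognise
import cv2,numpy as np
for c in ["scene","top"]:
    im=vision.grab_frame(c); cv2.imwrite(f"pics/{c}0.png",im[:,:,::-1])
    k=vision.calibration(c); print(c,np.round(k["mtx"],1).tolist(),np.round(k["extrinsics"],3).tolist(),[x for x in k])
    for l in ["locker","door","door_handle","release","pot_red","mat","pot_green","pot_yellow","pot_blue","brush_tin","spray_can"]:
        try: print(l,[(np.round(d["rect"]).astype(int).tolist(),round(d["p"],2)) for d in recognise(l,c)[:2]])
        except Exception as e: print(l,e)
print(robot.current_time_s(),robot.current_tool_pos(),robot.current_eef_rot())
print(np.round(vision.calibration("wrist")["T_tool_cam"],3).tolist())
E
```

```text
pics
scene [[441.6, 0.0, 269.0], [0.0, 441.6, 208.9], [0.0, 0.0, 1.0]] [[0.182, 0.983, -0.004, -0.05], [-0.934, 0.174, 0.313, 0.458], [0.308, -0.054, 0.95, -1.664], [0.0, 0.0, 0.0, 1.0]] ['mtx', 'extrinsics']
locker [([269, 237, 165, 111], 0.63)]
door [([275, 234, 126, 100], 0.58)]
door_handle [([277, 232, 125, 99], 0.64)]
release [([200, 243, 26, 34], 0.81)]
pot_red [([385, 200, 21, 20], 0.73)]
mat [([269, 237, 166, 111], 0.39), ([277, 234, 129, 99], 0.18)]
pot_green [([275, 232, 128, 96], 0.5)]
pot_yellow []
pot_blue [([365, 172, 18, 20], 0.82)]
brush_tin [([131, 231, 49, 32], 0.83)]
spray_can [([130, 190, 35, 37], 0.78), ([275, 233, 126, 96], 0.21)]
top [[448.5, 0.0, 287.5], [0.0, 448.5, 218.3], [0.0, 0.0, 1.0]] [[0.018, -1.0, 0.022, -0.089], [0.997, 0.02, 0.069, -0.535], [-0.07, 0.02, 0.997, -1.174], [0.0, 0.0, 0.0, 1.0]] ['mtx', 'extrinsics']
locker [([285, 196, 201, 123], 0.94), ([281, 200, 164, 124], 0.54)]
door [([279, 197, 167, 125], 0.63)]
door_handle [([279, 198, 168, 124], 0.88)]
release [([371, 195, 37, 47], 0.67)]
pot_red [([127, 213, 26, 27], 0.9), ([143, 258, 25, 23], 0.45)]
mat []
pot_green []
pot_yellow [([286, 196, 200, 124], 0.61)]
pot_blue [([142, 257, 27, 24], 0.79)]
brush_tin [([455, 232, 68, 30], 0.97), ([127, 214, 26, 25], 0.19)]
spray_can [([452, 288, 53, 31], 0.7), ([372, 198, 35, 44], 0.2)]
1.2 [ 0.14184422 -0.5314008   0.2482999 ] [1.79999174e+02 9.00814908e-04 1.49471178e+01]
[[0.0, 0.96, 0.281, 0.072], [1.0, 0.0, -0.001, -0.0], [-0.001, 0.281, -0.96, -0.125], [0.0, 0.0, 0.0, 1.0]]
```

```bash
python3 - <<'E'
import cv2
a=cv2.imread("pics/top0.png"); a=a[110:320,90:500]
cv2.imwrite("pics/top0c.png",cv2.resize(a,None,fx=1.95,fy=1.95,interpolation=cv2.INTER_CUBIC))
b=cv2.imread("pics/scene0.png")[150:310,100:410]
cv2.imwrite("pics/scene0c.png",cv2.resize(b,None,fx=2.5,fy=2.5,interpolation=cv2.INTER_CUBIC))
E
```

```text
(no output)
```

View pics/top0c.png

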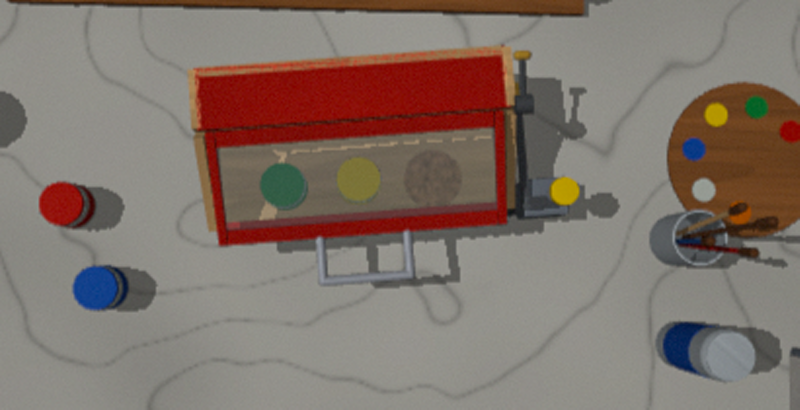

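View pics/scene0c.png

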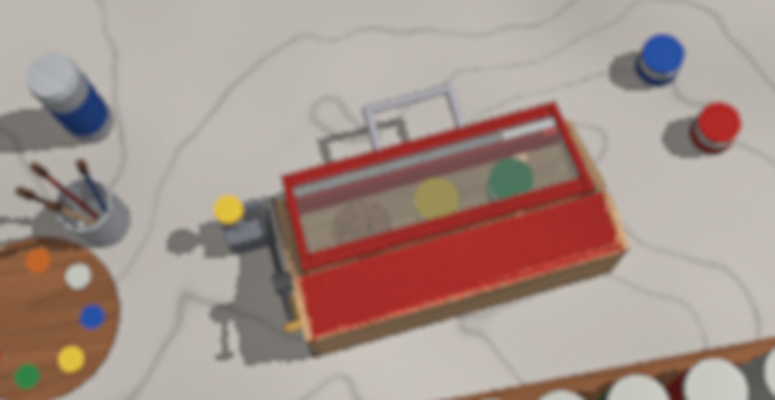

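Top crop: the mat is the dark disc on the right at (433,180), the yellow pot is in the middle and the green one on the left. The handle bar runs (322,282)–(412,277), the button is at (565,191) and the red lid at (64,204). Next I fit the locker pose and door angle from both views.

```bash
cat > h.py <<'E'
from station import robot, fingers, vision, workorder, recognise
import cv2,numpy as np
from scipy.optimize import least_squares
from scipy.spatial.transform import Rotation as R
def proj(cam,P):
    k=vision.calibration(cam); E=np.array(k["extrinsics"]); p=E[:3,:3]@P+E[:3,3]
    q=np.array(k["mtx"])@np.array([p[0],-p[1],-p[2]]); return q[:2]/q[2]
PH0=np.arctan2(-.074,.188)
def hl(th,y=0): return np.array([-.202*np.cos(PH0+th),y,.145+.202*np.sin(PH0+th)])
def w(L,p): # locker->world
    c,s=np.cos(L[2]),np.sin(L[2]); return np.array([L[0]+c*p[0]-s*p[1],L[1]+s*p[0]+c*p[1],p[2]])
def tri(px,z):  # px: dict cam->pixel
    f=lambda v: np.concatenate([proj(c,np.array([v[0],v[1],z]))-np.array(u) for c,u in px.items()])
    s=least_squares(f,[.5,0]); return s.x,s.fun
E
python3 - <<'E'
from h import *
T=lambda c,r:np.array([90+c/1.95,110+r/1.95]); S=lambda c,r:np.array([100+c/2.5,150+r/2.5])
pts=[("button",(-.110,-.253,.136),T(565,191),S(229,208),3),
("mat",(-.07,-.1,.016),T(433,180),S(362,220),1),
("yel",(-.07,0,.070),T(358,179),S(437,199),1),("grn",(-.07,.1,.070),T(282,185),S(511,178),1),
("rearR",(.078,-.2,.145),T(513,47),S(312,343),1),("rearL",(.078,.2,.145),T(191,70),S(628,245),1),
("hL",.049,T(322,281),S(451,91),3),("hR",-.049,T(412,277),S(366,109),3)]
def f(v,full=False):
    o=[]
    for n,p,t,s,wt in pts:
        P=hl(v[3],p) if np.isscalar(p) else np.array(p)
        P=w(v,P); r=np.r_[proj("top",P)-t,proj("scene",P)-s]
        if full: print(n,np.round(r,1))
        o.append(r*wt)
    return np.concatenate(o)
s=least_squares(f,[.55,0,0,.1],loss="soft_l1"); v=s.x; f(v,True)
print("L",v[:2],np.degrees(v[2]),"door",v[3])
np.save("L.npy",v)
for n,t,ss,z in [("red",T(64,204),S(718,123),.058),("blue",T(97,287),S(662,53),.058),("mat",T(433,180),S(362,220),.016),("btn",T(565,191),S(229,208),.136)]:
    print(n,tri({"top":t,"scene":ss},z))
print("handle",w(v,hl(v[3])), "mat nominal",w(v,np.array([-.07,-.1,.016])))
E
```

```text
button [-0.3 -0.1 -1.8 -0.5]
mat [-0.8 -0.5 -0.9  2.8]
yel [ 0.3  0.9 -1.8 -1.4]
grn [ 0.1  0.9 -1.8 -1.4]
rearR [-2.  -1.9 -3.2 -0.4]
rearL [-2.6 -1.1  0.1  1. ]
hL [ 3.  -0.1 -4.  -0.8]
hR [-3.6 -1.3  0.9 -0. ]
L [ 0.64193706 -0.03511465] 5.778797607625603 door 0.14545746453676436
red (array([0.53704421, 0.34522582]), array([-0.79611997, -0.84755182, -1.23392389, -0.78079465]))
blue (array([0.42817021, 0.2975291 ]), array([-0.69974019, -0.33212275, -1.00240029, -0.17179334]))
mat (array([ 0.57807604, -0.14113378]), array([-0.99315339,  1.05515273, -0.93898927,  1.54135701]))
btn (array([ 0.55876244, -0.29636703]), array([-0.92936168, -0.39540488, -1.24980941, -0.35044101]))
handle [ 0.44623465 -0.05492021  0.09904015] mat nominal [ 0.58236161 -0.14165462  0.016     ]
```

```bash
python3 - <<'E'
from h import *
v=np.load("L.npy"); a=np.degrees(v[2])
o=[180,0,90+a]
H=w(v,hl(v[3]))
for th in [.15,.6,1.1,1.6,2.11]:
    for lean in [0,15]:
        P=w(v,hl(th)); 
        q=(R.from_euler('z',a,degrees=True)*R.from_euler('y',-lean,degrees=True)*R.from_euler('z',-a,degrees=True)*R.from_euler('xyz',o,degrees=True)).as_euler('xyz',degrees=True)
        print(th,lean,np.round(P,3),q.round(1),robot.inverse_kinematics(P,q))
p=robot.current_tool_pos()
robot.line_to([p[0],p[1],.34],velocity=.3)
robot.move_to([H[0]-.03,H[1],.30],o)
T=robot.current_tool_pos();E=robot.current_eef_rot()
im=vision.grab_frame("wrist"); cv2.imwrite("pics/w1.png",im[:,:,::-1]); print(T,E,robot.current_time_s(), vision.calibration("wrist")["mtx"])
print(recognise("door_handle","wrist")[:2],recognise("mat","wrist")[:2])
E
```

```text
0.15 0 [ 0.446 -0.055  0.1  ] [-180.     0.    95.8] [ 36.44822252  18.88114865 -37.90794254 112.39185218  14.3427264
  53.37931064  -2.82792224]
0.15 15 [ 0.446 -0.055  0.1  ] [165.    0.   95.8] [ 44.19417996   9.65179922 -39.76942933 124.93383371   5.92762005
  32.99710562   6.84210048]
0.6 0 [ 0.446 -0.055  0.19 ] [-180.     0.    95.8] [ 39.24454077  12.01261077 -39.52867502 105.57467499   8.38128457
  65.3389277    2.59826119]
0.6 15 [ 0.446 -0.055  0.19 ] [165.    0.   95.8] [ 45.96931737   0.38084735 -38.16056266 117.79182607  -4.42871267
  47.3992691   16.20186934]
1.1 0 [ 0.492 -0.05   0.279] [-180.     0.    95.8] [ 38.44149857  14.42205769 -42.5678733   90.59609225   9.88825637
  78.84319963   0.63320863]
1.1 15 [ 0.492 -0.05   0.279] [165.    0.   95.8] [ 45.087447     1.8162345  -39.65683983 103.53040196  -2.03240469
  60.37287861  12.15011926]
1.6 0 [ 0.574 -0.042  0.335] [-180.     0.    95.8] [ 31.19386983  24.86139104 -44.62546169  71.11464183  17.1786361
  90.60537093  -4.68597529]
1.6 15 [ 0.574 -0.042  0.335] [165.    0.   95.8] [ 40.68903178  12.71500105 -44.71305902  86.4439584    8.50676481
  69.51985927   1.70360539]
2.11 0 [ 0.675 -0.032  0.344] [-180.     0.    95.8] [ 18.99731106  37.84932696 -40.78613346  49.05806602  23.98468937
  99.58476161  -5.25196836]
2.11 15 [ 0.675 -0.032  0.344] [165.    0.   95.8] [ 30.69397333  26.68869483 -45.70452653  69.43870903  20.25044656
  76.22558483  -5.78223624]
[ 0.416338   -0.05656634  0.29998478] [1.79999442e+02 1.42264056e-02 9.55927068e+01] 3.7 [[318.44200438   0.         273.56752293]
 [  0.         318.44200438 208.24873035]
 [  0.           0.           1.        ]]
[{'rect': [427.4, 174.3, 265.3, 346.6], 'p': 0.71}] []
```

View pics/w1.png

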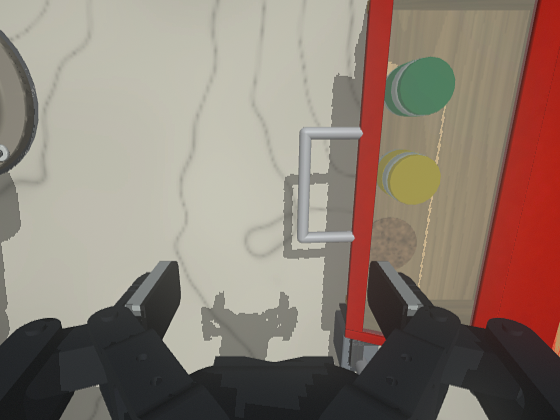

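The bar runs from (305,131) to (304,239), square to the jaws, and the mat is at (392,243). I'll compute the bar's position from this view.

```bash
cat >> h.py <<'E'
def wray(px,T,E,z):
    k=vision.calibration("wrist");M=np.array(k["mtx"]);C=np.array(k["T_tool_cam"])
    d=np.linalg.inv(M)@np.r_[px,1]; d=np.array([d[0],-d[1],-d[2]])
    Rw=R.from_euler('xyz',E,degrees=True).as_matrix(); o=Rw@C[:3,3]+T; d=Rw@C[:3,:3]@d
    return o+d*(z-o[2])/d[2]
E
python3 - <<'E'
from h import *
v=np.load("L.npy")
T=robot.current_tool_pos();E=robot.current_eef_rot()
for th in [.05,.1,.145,.19]:
    h=hl(th); b=[wray(p,T,E,h[2]) for p in [(305,131),(304,239)]]
    print(th,w(v,h),b,np.linalg.norm(b[0]-b[1]))
print("mat",wray((392,243),T,E,.016),"yel",wray((413,179),T,E,.07),"grn",wray((426,86),T,E,.07), w(v,[-.07,0,.07]),w(v,[-.07,.1,.07]))
E
```

```text
0.05 [ 0.4514839  -0.05438897  0.08050121] [array([0.4443819 , 0.0025412 , 0.08050121]), array([ 0.45857672, -0.11852371,  0.08050121])] 0.12189423541028033
0.1 [ 0.4485147  -0.05468946  0.09014913] [array([0.44342484, 0.00289598, 0.09014913]), array([ 0.45722222, -0.11477917,  0.09014913])] 0.11848125666018854
0.145 [ 0.44625559 -0.05491809  0.09895017] [array([0.44255179, 0.00321962, 0.09895017]), array([ 0.4559866 , -0.11136332,  0.09895017])] 0.11536786338843198
0.19 [ 0.44439267 -0.05510662  0.10784444] [array([0.44166949, 0.00354668, 0.10784444]), array([ 0.4547379 , -0.10791129,  0.10784444])] 0.11222148790547173
mat [ 0.58937675 -0.13743076  0.016     ] yel [ 0.57360211 -0.03823144  0.07      ] grn [0.56537475 0.05995086 0.07      ] [ 0.57229279 -0.04216282  0.07      ] [0.56222398 0.05732899 0.07      ]
```

```bash
cat >> h.py <<'E'
def ori(L,lean,yaw=0): # tool down, jaws along locker x, leaning back
    a=np.degrees(L[2])
    return (R.from_euler('z',a,degrees=True)*R.from_euler('y',-lean,degrees=True)*R.from_euler('zx',[0,0],degrees=True)*R.from_euler('z',90+yaw,degrees=True)*R.from_euler('x',180,degrees=True)).as_euler('xyz',degrees=True)
E
python3 - <<'E'
from h import *
v=np.load("L.npy"); o=ori(v,10); print(o)
off=np.array([.001,0.001,0])
fingers.gripper_to(.5,30)
P=w(v,hl(.17))+off
robot.move_to(P+[-.012,0,.10],o)
print(robot.line_to(P,velocity=.1,f_stop=15),robot.current_tool_pos()-P)
fingers.gripper_to(0,30)
print("gap",robot.current_finger_gap(),robot.current_contact_force().round(1),robot.current_gripper_force())
for th in np.arange(.3,2.12,.1508):
    robot.line_to(w(v,hl(th))+off,velocity=.15)
    print(round(th,2),robot.current_contact_force().round(1),round(robot.current_finger_gap(),3))
print(robot.current_time_s())
cv2.imwrite("pics/s2.png",vision.grab_frame("scene")[130:310,100:410,::-1].repeat(2,0).repeat(2,1))
E
```

```text
[170.           0.          95.77879761]
False [ 6.75929669e-04 -6.21172340e-05  6.87461569e-04]
gap 0.12689662412063568 [ 1.6 -0.3  0.3] 29.302195608615875
0.3 [ 2.1  0.3 -1.3] 0.125
0.45 [ 3.   0.4 -1. ] 0.126
0.6 [ 0.2 -0.9 -1.8] 0.126
0.75 [-3.4 -2.1 -0.2] 0.121
0.9 [-9.1 -2.7  3.2] 0.124
1.05 [-17.3  -1.5  10.6] 0.122
1.2 [-23.2  -2.2  20.3] 0.124
1.36 [-18.5  -2.6  22.4] 0.124
1.51 [-11.   -3.2  17.9] 0.126
1.66 [-5.3 -2.6 12.5] 0.126
1.81 [-2.5 -2.2  8.4] 0.12
1.96 [ 0.2 -2.3  5.2] 0.125
2.11 [ 0.3 -3.3  3.6] 0.122
10.85
```

View pics/s2.png

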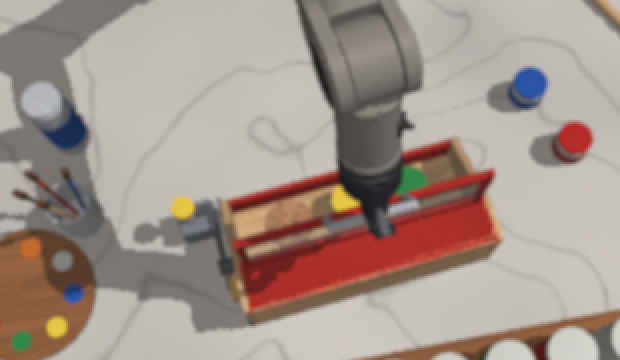

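The door is upright, held at the handle. I'll nudge it slightly further, let go and check.

```bash
python3 - <<'E'
from h import *
v=np.load("L.npy"); o=ori(v,10)
p=robot.current_tool_pos()
print(robot.line_to(p+np.r_[.005,.0005,0],velocity=.03,f_stop=10),robot.current_contact_force().round(1))
fingers.gripper_to(.6); robot.pause(.4)
p=robot.current_tool_pos(); z=R.from_euler('xyz',o,degrees=True).as_matrix()[:,2]
robot.line_to(p-z*.06,velocity=.15)
robot.move_to([.45,-.05,.42],ori(v,0)); robot.pause(.3)
print(robot.current_time_s(),robot.current_contact_force().round(1))
im=vision.grab_frame("top");cv2.imwrite("pics/t3.png",im[:,:,::-1])
for l in ["mat","pot_red","pot_blue","pot_green","pot_yellow","release","door"]: print(l,[(np.round(d["rect"],1).tolist(),round(d["p"],2)) for d in recognise(l,"top")[:2]])
a=im[110:320,90:450,::-1]; cv2.imwrite("pics/t3c.png",cv2.resize(a,None,fx=2.2,fy=2.2,interpolation=cv2.INTER_CUBIC))
E
```

```text
False [-2.8 -2.5  1.6]
13.8833 [-0.3  0.  -0.3]
mat [([311.0, 199.8, 30.8, 20.3], 0.9), ([141.2, 257.1, 21.3, 27.0], 0.38)]
pot_red [([126.3, 214.2, 29.3, 25.8], 0.91), ([140.9, 258.2, 28.8, 24.0], 0.15)]
pot_blue [([142.0, 258.6, 24.2, 25.9], 0.89), ([371.0, 196.4, 28.7, 43.8], 0.37)]
pot_green [([236.6, 204.0, 21.7, 23.6], 0.62), ([125.3, 214.1, 30.1, 27.1], 0.49)]
pot_yellow [([273.9, 200.7, 25.3, 23.6], 0.55)]
release [([370.6, 194.6, 37.2, 48.9], 0.63)]
door [([271.9, 155.8, 175.3, 41.7], 0.76)]
```

View pics/t3c.png

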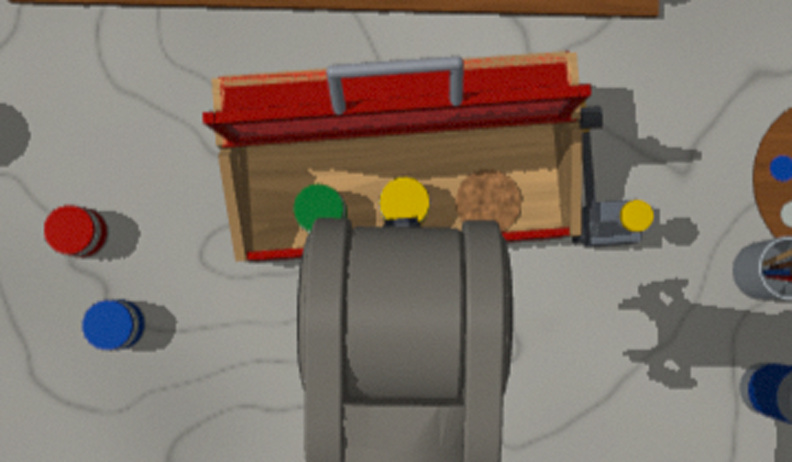

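The door stands up alone. The mat disc is centred near crop (490,200), so full-picture pixel (312.7,201). Next I move over the red pot and measure it with the wrist camera by fitting the projected cylinder.

```bash
cat >> h.py <<'E'
def wproj(P,T,E):
    k=vision.calibration("wrist");C=np.array(k["T_tool_cam"]);Rw=R.from_euler('xyz',E,degrees=True).as_matrix()
    p=(((np.atleast_2d(P)-T)@Rw)-C[:3,3])@C[:3,:3]
    q=np.c_[p[:,0],-p[:,1],-p[:,2]]@np.array(k["mtx"]).T; return q[:,:2]/q[:,2:]
def cyl(x,y,r,z0,z1):
    t=np.linspace(0,2*np.pi,40); return np.array([[x+r*np.cos(s),y+r*np.sin(s),z] for z in (z0,z1) for s in t])
def fitcyl(rect,T,E,r,z0,z1,g):
    def f(v):
        u=wproj(cyl(*v,r,z0,z1),T,E); b=np.r_[u.min(0),u.max(0)]
        c,h=np.array(rect[:2]),np.array(rect[2:])/2
        return b-np.r_[c-h,c+h]
    s=least_squares(f,g); return s.x,s.fun.round(1)
E
python3 - <<'E'
from h import *
v=np.load("L.npy")
k=lambda c,r:np.array([90+c/2.2,110+r/2.2])
print("mat top",tri({"top":k(490,200)},.016),"yel",tri({"top":k(405,200)},.07),"nom",w(v,[-.07,0,.07]),"btn",tri({"top":k(637,215)},.136))
for yaw in (90,-90):
    o=ori(v,-12 if 0 else 12,yaw); z=R.from_euler('xyz',o,degrees=True).as_matrix(); print(yaw,o.round(1),z[:,2].round(2),z[:,0].round(2))
    for P in ([.537,.345,.2],[.537,.345,.035],[.582,-.14,.25],[.582,-.14,.05]): print(robot.inverse_kinematics(P,o))
E
```

```text
mat top (array([ 0.58477152, -0.14551343]), array([ 5.68434189e-14, -8.52651283e-14])) yel (array([ 0.57679737, -0.04263536]), array([0.00000000e+00, 2.84217094e-14])) nom [ 0.57229279 -0.04216282  0.07      ] btn (array([ 0.55837668, -0.29814242]), array([-1.42108547e-12, -5.68434189e-14]))
90 [-180.    12.  -174.2] [ 0.21  0.02 -0.98] [-0.97 -0.1  -0.21]
[  4.61195308  39.70787429 -69.20467661  86.05098132  48.20098411
  74.38296777  26.7172521 ]
[  0.96610845  48.95467127 -60.44655623  96.15446957  59.78878771
  59.89796349  16.24984544]
[ 50.25701417  22.34617993 -48.80289696  88.80549258  15.86159653
  64.69579801  95.80476795]
[ 45.0231508   34.49005136 -42.14778247 103.06123521  29.36267872
  41.49910781  85.58748853]
-90 [180.  -12.    5.8] [ 0.21  0.02 -0.98] [0.97 0.1  0.21]
[ -10.32161229   27.74447421  -39.52880776   86.58193568   27.75909629
   64.18292264 -139.99230943]
[ -17.81592064   36.14849601  -28.19000165   96.86614852   33.37848979
   44.90032601 -146.90363693]
[ 35.87352763  17.99737018 -28.02804717  89.31176717   5.75475769
  63.16023842 -76.43370983]
[ 32.34480438  29.84048582 -24.00895318 103.53152363  13.01543705
  37.9525358  -81.34763089]
```

```bash
python3 - <<'E'
from h import *
v=np.load("L.npy"); o=ori(v,12,90)
fingers.gripper_to(1.0)
robot.move_to([.50,.345,.26],o)
T=robot.current_tool_pos();E=robot.current_eef_rot()
im=vision.grab_frame("wrist")
r=recognise("pot_red","wrist"); print(r[:2])
if r:
    x,f=fitcyl(r[0]["rect"],T,E,.03,0,.058,[.537,.345]); print(x,f)
    u=wproj(cyl(*x,.03,0,.058),T,E).round().astype(int); im=im[:,:,::-1].copy()
    for p in u: cv2.circle(im,tuple(int(i) for i in p),1,(255,255,0),-1)
    cv2.imwrite("pics/w4.png",im)
print(robot.current_time_s())
E
```

```text
[{'rect': [276.9, 167.8, 56.7, 66.5], 'p': 0.85}]
[0.53508353 0.34996503] [-0.2 -1.   0.2  1.1]
16.4083
```

View pics/w4.png

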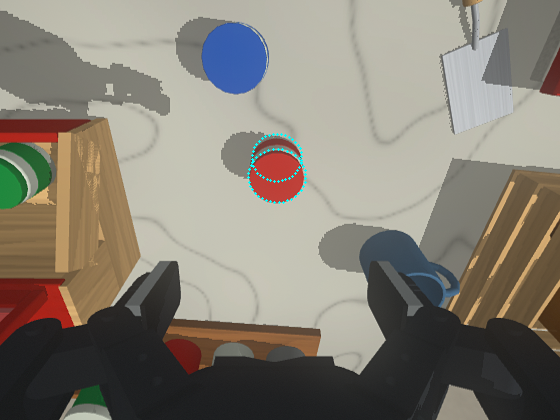

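```bash
python3 - <<'E'
from h import *
v=np.load("L.npy"); o=ori(v,12,90); z=R.from_euler('xyz',o,degrees=True).as_matrix()[:,2]
P=np.array([.535,.349,.034])
robot.line_to(P-z*.12,velocity=.25)
print(robot.line_to(P,velocity=.12,f_stop=12),robot.current_tool_pos()-P)
fingers.gripper_to(0,40)
print("gap",robot.current_finger_gap(),robot.current_contact_force().round(1))
robot.line_to(P+[0,0,.16],velocity=.2)
print("gap",robot.current_finger_gap(),robot.current_contact_force().round(1))
robot.line_to([.50,.20,.28],velocity=.25)
robot.line_to([.51,-.13,.28],velocity=.3)
T=robot.current_tool_pos();E=robot.current_eef_rot()
im=vision.grab_frame("wrist"); r=recognise("mat","wrist"); print([(np.round(d["rect"]),d["p"]) for d in r[:3]])
im=im[:,:,::-1].copy(); 
for c in ([.5805,-.1415],):
    for p in wproj(cyl(*c,.04,.016,.016),T,E): cv2.circle(im,(int(p[0]),int(p[1])),1,(255,255,0),-1)
for p in wproj([w(v,[-.07,0,.07]),w(v,[-.07,.1,.07])],T,E): cv2.circle(im,(int(p[0]),int(p[1])),2,(255,255,0),-1)
cv2.imwrite("pics/w5.png",im); print(T,E,robot.current_time_s(),robot.current_finger_gap())
E
```

```text
False [0.00023839 0.00081523 0.00105606]
gap 0.6901071401705793 [-1.9 -1.6  4.9]
gap 0.6876496567860696 [-0.3 -0.  -2.5]
[(array([253., 187.,  64.,  34.]), 0.62)]
[ 0.51025555 -0.12658296  0.28005713] [ 179.92604537   12.00984107 -173.94704117] 21.6583 0.6895554272271459
```

View pics/w5.png

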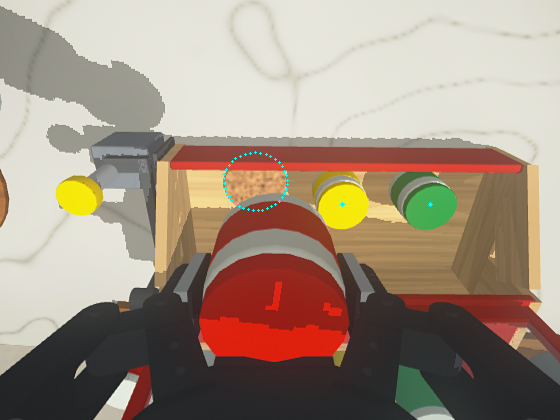

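The projected mat circle and lid centres match the picture to within 2 px, so the mat is at about (0.583,-0.143). Now I place the pot.

```bash
python3 - <<'E'
from h import *
v=np.load("L.npy"); o=ori(v,12,90)
M=np.array([.583,-.143,0])
robot.line_to(M+[0,0,.17],velocity=.2); 
robot.line_to(M+[0,0,.075],velocity=.12); print(robot.current_contact_force().round(1))
print(robot.line_to(M+[0,0,.047],velocity=.03,f_stop=5),robot.current_tool_pos(),robot.current_contact_force().round(1))
fingers.gripper_to(1.0); robot.pause(.2)
print(robot.current_contact_force().round(1),robot.current_finger_gap())
robot.line_to(M+[-.004,0,.17],velocity=.15)
robot.line_to(M+[-.08,0,.30],velocity=.25)
T=robot.current_tool_pos();E=robot.current_eef_rot()
im=vision.grab_frame("wrist"); r=recognise("pot_red","wrist"); print([(np.round(d["rect"]),d["p"]) for d in r[:3]])
if r: print(fitcyl(r[0]["rect"],T,E,.03,.016,.074,M[:2]))
im=im[:,:,::-1].copy()
for p in wproj(cyl(M[0],M[1],.03,.074,.074),T,E): cv2.circle(im,(int(p[0]),int(p[1])),1,(255,255,0),-1)
cv2.imwrite("pics/w6.png",im); print(robot.current_time_s())
E
```

```text
[ 0.4 -0.1 -1.6]
True [ 0.58258218 -0.14306065  0.05129406] [-1.3 -0.5  4.4]
[ 0.3 -0.4 -0.4] 1.001141162777503
[(array([270., 201.,  44.,  54.]), 0.87)]
(array([ 0.58826473, -0.13867571]), array([-3.5, -4.2,  3.5,  4.7]))
26.55
```

View pics/w6.png

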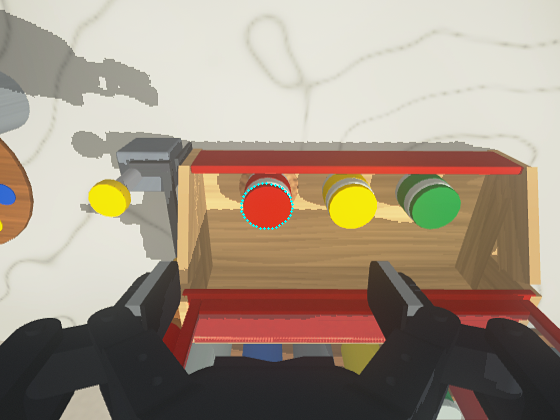

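The red pot stands on the mat, with the overlay right on its lid, and the door is still up. Next I press the button, seen at (109,199).

```bash
python3 - <<'E'
from h import *
v=np.load("L.npy"); o=ori(v,0,90)
T=robot.current_tool_pos();E=robot.current_eef_rot()
B=wray((109,196),T,E,.136); print(B,w(v,[-.11,-.253,.136]))
B=(B+w(v,[-.11,-.253,.136]))/2
fingers.gripper_to(0,30)
robot.move_to([B[0],B[1],.25],o)
robot.line_to([B[0],B[1],.165],velocity=.15)
print(robot.line_to([B[0],B[1],.139],velocity=.05,f_stop=22),robot.current_tool_pos(),robot.current_contact_force().round(1))
robot.pause(.6)
robot.line_to([B[0],B[1],.22],velocity=.15)
robot.move_to([.45,-.30,.30],o)
robot.pause(3.0)
im=vision.grab_frame("top"); print([(np.round(d["rect"],1),d["p"]) for d in recognise("door","top")[:2]],robot.current_time_s())
cv2.imwrite("pics/t7.png",cv2.resize(im[110:320,90:450,::-1],None,fx=2.2,fy=2.2,interpolation=cv2.INTER_CUBIC))
E
```

```text
[ 0.55307196 -0.29250756  0.136     ] [ 0.55797017 -0.29790461  0.136     ]
False [ 0.55655432 -0.29538182  0.13987205] [0.8 0.5 6. ]
[(array([279.2, 197.8, 167.2, 122.6]), 0.56)] 34.3917
```

View pics/t7.png

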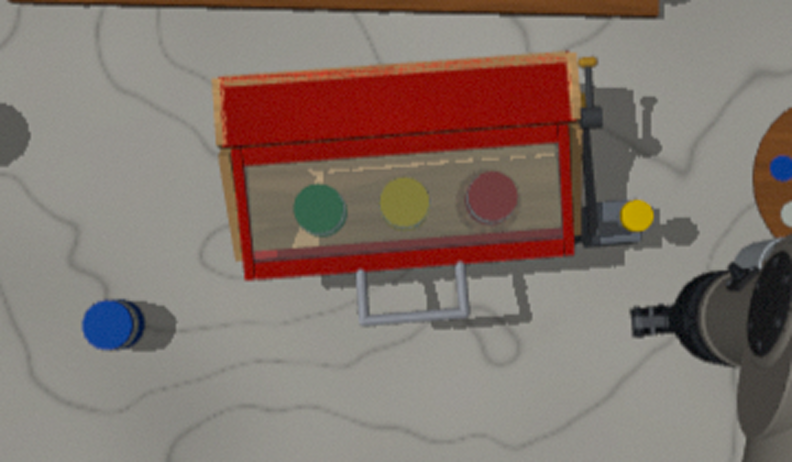

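The door has sunk and is ajar, with the handle at (360–468, 318). I push it shut with a closed gripper on the bar, slowly.

```bash
python3 - <<'E'
from h import *
v=np.load("L.npy"); o=ori(v,0)
P=lambda th: w(v,hl(th))+np.array([.002,0,.023])
robot.move_to(P(.45)+[0,0,.08],o)
robot.line_to(P(.45),velocity=.1)
for a in (.3,.15):
    print(a,robot.line_to(P(a),velocity=.05,f_stop=20),robot.current_contact_force().round(1))
print(robot.line_to(P(-.04),velocity=.03,f_stop=20),robot.current_tool_pos()-P(0),robot.current_contact_force().round(1))
robot.pause(.3); print(robot.current_contact_force().round(1))
robot.line_to(P(0)+[0,0,.15],velocity=.12)
robot.move_to([.35,-.30,.32],ori(v,0)); robot.pause(.3)
print(robot.current_time_s(),robot.current_contact_force().round(1))
im=vision.grab_frame("top")
a=cv2.resize(im[110:320,90:450,::-1],None,fx=2.2,fy=2.2,interpolation=cv2.INTER_CUBIC)
for t,c in ((0,(255,255,0)),(.1,(0,255,255))):
  for y in (-.055,.055):
    q=(proj("top",w(v,hl(t,y)))-[90,110])*2.2; cv2.circle(a,(int(q[0]),int(q[1])),3,c,-1)
cv2.imwrite("pics/t8.png",a)
E
```

```text
0.3 False [-0.2 -0.3 -0.2]
0.15 False [0.2 0.4 0. ]
True [ 5.53408038e-04 -7.59685741e-05 -1.14343901e-04] [-1.   0.1  8.8]
[-1.4 -0.1  8.3]
42.5333 [-0.6  0.6  0.5]
```

View pics/t8.png

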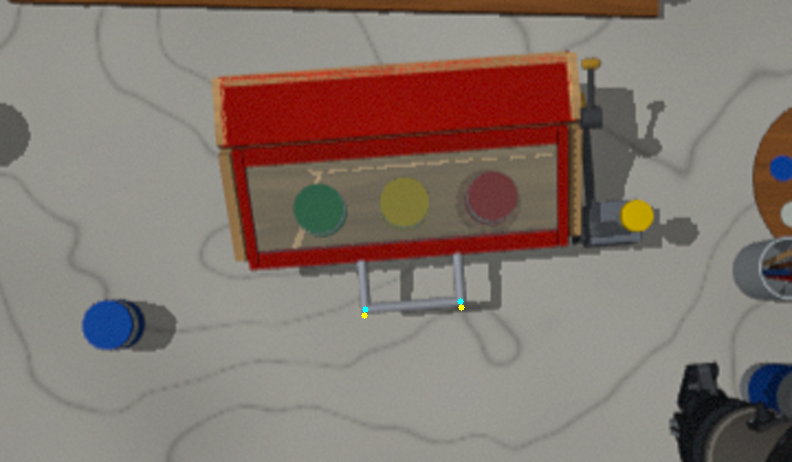

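The arm stopped hard exactly at the shut height, and the bar lies on the shut-angle (cyan) marks. The red pot is on the mat and the arm is clear. I'm handing in.

```bash
python3 -c "
from station import workorder
print(workorder.close_job())"
```

```text
the job is handed in; nothing more can be done
None
```

The job is handed in at about 43 s of the 72 s allowed: the red pot stands on the mat and the door is pushed shut; the hand-in call did not report the judge's verdict.

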